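# Kickstand down, frame held upright

## Task

The bicycle frame stub on the bench leans over on its padded rest. While it still leans there, flip its folded-up kickstand down past centre so that it snaps fully down; then grip the frame by its top tube, bring it upright and keep hold of it so that it cannot tip either way. Finish while still gripping it upright, and leave the other things on the bench where they are.

Things in the scene. Friction and masses are not known exactly. Their poses are not given: they have to be found in the camera images.
- cradle: fixed plywood plate (200 x 150 x 10 mm) with two aluminium bearing blocks that carry the frame stub, and a 148 mm high post with a rubber pad on its -y side on which the frame leans. Origin on the bench surface; the plate reaches from -80 to +120 mm in its x and +-75 mm in its y. Its x axis is the direction of the tipping axis, which runs 32 mm above the origin; the kickstand is at the -x end (the end nearer the robot) and on the +y side.
- frame_lean (a joint): lean of the frame stub about the tipping axis, rad: 0 is upright, 0.25 is leaning on the rest post (to -y of the cradle; the start), negative leans over to the kickstand's side (+y), at about -0.19 the lowered kickstand comes down on the plate. The frame stub (dark steel tubes, a hub across its rear end, about 1 kg in all) turns freely: it falls to one side or the other when nobody holds it.
- top_tube (a point): the level round tube along the top of the frame stub, fixed to the frame: diameter 26 mm, 112 mm long along its x axis, which is parallel to the tipping axis; origin at its centre, 192 mm from the tipping axis. The sloping seat tube meets it from below at 42 mm to +x of its centre; below the rest of it there is free space for 40 mm.
- tube_grip (a point): point on the top tube's centre line, 14 mm to -x of its middle: a good place to grip it from above, across the tube. Upright it is 62 mm to +x of the cradle's origin, over the tipping axis, 224 mm above the bench.
- kickstand (a joint): angle of the kickstand, rad: 0 folded up (pointing to -x of the frame and 25 degrees up), 1.85 fully down against its stop. A spring pushes it away from its centre at 0.75, to either side; pushing it over from above near its foot takes about 3 N to start and less towards the centre, then it snaps down by itself.
- leg_pivot (a point): pivot of the kickstand, which swings in the plane of the frame, its axis along the frame's y. In the upright frame 30 mm to -x, 54 mm to +y of the cradle's origin and 151 mm above the bench.
- leg_press (a point): point on the centre line of the kickstand's leg 100 mm from its pivot, just short of the rubber foot. The leg is a flat aluminium bar, 16 mm wide (along the frame's y) and 10 mm thick; the foot (24 mm wide, 16 mm thick) ends 129 mm from the pivot.
- hex_keys: bystander: folding hex key set, 28 x 100 x 16 mm, origin under its centre
- loupe: bystander: black loupe, 40 mm across, 34 mm high, origin under its centre
- screwdriver_red: bystander: screwdriver with red grip, 150 mm long, origin under its centre
- gauge_block: bystander: steel set-up block 25 x 75 x 25 mm, origin under its centre
- scissors: bystander: blue-handled scissors, 176 mm long, origin under their centre
- power_bank: bystander: black power bank 50 x 100 x 16 mm, origin under its centre

How it is judged:
By the outcome, as a careful person would: the job done as asked, in the order asked, and still so for the second after the job is handed in, while the arm keeps its last pose, push and grip.
It also fails if it takes over 45 s, if anything falls off the work surface, if the arm or the gripper's body presses on something with over 40 N, if the wrist force passes 120 N, or if a joint passes its speed limit or range.

## Robot

A 6-joint arm with a two-finger parallel gripper is mounted at the origin on a cart in front of the work surface, level with it; the furniture and walls round the work are solid. World frame = base frame: x ahead of the robot, y to its left, z up, the work surface at z = 0. Lengths are in m, angles in rad, forces in N, time in s.
With the tool pointing down it reaches from about 0.275 to 0.875 m from the base axis. Payload 12.5 kg.
Tool frame: the origin (TCP) lies at the very end of the fingers, on their centre line; the grasp point (between the pads) lies 19 mm behind it (manip.grip_point_offset is the distance from the TCP to the grasp point, in m); z points along the fingers, y is the direction in which the jaws open and shut (so a half turn about z gives the same grasp; the last joint's range is limited). The gripper opens to 85 mm and grips with 20 to 120 N. Pads are 22 mm wide; open, the fingers measure 114 mm over their backs; the gripper's body (76 mm by 85 mm) begins 54 mm behind the grasp point. The pads swing forward as they close: fully open they stand 13 mm farther back than shut.
Start: joints at [1.116, 0.351, 1.652, -0, 1.139, -0.085], TCP at [0.199, 0.513, 0.231] pointing down, gripper open.
Joint ranges: [-2.75, 2.75], [-0.79, 2.1], [0.01, 2.65], [-1.57, 4.71], [0.07, 3.14], [-2.87, 2.87]. Speed limits (rad/s): [2.22, 2.22, 2.79, 3.14, 3.14, 3.14].

## Interface

Orientations are given as a unit quaternion [x, y, z, w].
In Python, from rig import manip gives the robot as it stands.
- The arm moves only by the shell command python3 -m handwheel 'ROWS' [FORCE]. ROWS is JSON, a list that holds one entry, the list of rows, each a list of 7 numbers: the opening, from 0 (shut) to 1 (fully open), then the shift along the tool's x, y, z in m, then the turn, a rotation vector about the tool's x, y, z in degrees. A call has 1 to 5 rows; each row shifts and turns the commanded pose from where the row before left it, along the tool's axes as they then stand; what a row does not reach is not made up. A row lasts 1/8 s, in which the tool goes at most 62.5 mm and 10.7 degrees, less where a joint would pass 70% of its speed; a pose out of reach is approached as far as the arm can. A call with a gripper value outside its range is refused whole. The fingers move at their own pace and stop on an object; FORCE is the grip in N (left out, the last holds). Time passes only in rows, so rows that do not move let the fingers close. It gives the time, the measured TCP pose, the force and the opening at its end, in the units of the state.
- manip.sense(): the state, without advancing time (a new reading comes with each control period).
- manip.get_image(name): name is "side" or "top" or "wrist"; returns the picture (420x560x3 uint8, red, green, blue); there is no depth.
- manip.calibration(name): a dict with "fx", "fy", "cx", "cy" (pixels), "position" and "attitude" of the camera in the world. Camera axes: x right, y up, looking along -z (the intrinsics and any distortion apply to the point x, -y, -z); pixel columns grow to the right and rows downward; lengths in m; the calibration is good to about 2 mm. The wrist camera is an equidistant fisheye: a pixel r from the principal point sees the ray r / f radians off the axis. A picture is of the moment at which its call begins: read the wrist's pose just before it. calibration takes no time and is no camera call; for the wrist camera it gives the pose at the moment of the call.
- manip.job_done(): hands the job in, once; it reports no verdict.
The state is a dict: "time": time; "q": joint angles; "joint_vel": joint speeds; "effort": joint torques, N m; "tcp_pos": TCP position; "tool_rot": TCP orientation; "force": force on the tool from outside, world axes, zero at the start; "ft_torque": the same for the moment, N m; "width": opening from 0.0 (shut) to 1.0 (fully open).
Only numpy, scipy, OpenCV 4.12 (cv2) and the standard library are available. Lean on these libraries where they do the work, as an engineer would, in place of code of your own. Each camera call takes 0.05 s, during which the arm holds its last target. There are 200 camera calls.

## Working session

There is one attempt and no reset: what is moved stays moved. The work goes in short steps, Python scripts to look and compute and a shell command to move; the robot and the scene stay as the last step left them, time stands still between calls to the robot, and variables do not carry over. Pictures are saved under pics/ and viewed, about 8 in all and at most 12, crops included, and the job is handed in when it is done.

```bash
ls; mkdir -p pics
python3 - <<'E'
from rig import manip
import cv2,numpy as np
s=manip.sense();print(s)
for n in("top","side"):
    print(n,manip.calibration(n))
    im=manip.get_image(n);cv2.imwrite(f"pics/{n}0.png",im[:,:,::-1])
print(manip.calibration("wrist"))
E
```

```text
pics
{'time': 0.0, 'q': array([ 1.11638293e+00,  3.51249231e-01,  1.65243413e+00,  1.43846946e-05,
        1.13910291e+00, -8.45333125e-02]), 'joint_vel': array([-0.00087832,  0.00064938, -0.00118021, -0.00118781,  0.00027968,
        0.00229523]), 'effort': array([-8.79380877e-04, -5.06089675e+01, -2.91414768e+01, -1.13081539e-04,
        4.50136795e-03,  3.08485210e-05]), 'tcp_pos': array([0.19861753, 0.5125243 , 0.23074749]), 'tool_rot': array([ 1.83890527e-01,  9.82946549e-01, -5.73529014e-04, -1.65178909e-04]), 'force': array([ 0.45949458, -0.17539189, -0.5400911 ]), 'ft_torque': array([-0.02912987, -0.03125199,  0.02738179]), 'width': 1.0050638869579902}
top {'fx': 467.804554128514, 'fy': 467.804554128514, 'cx': 285.9110323382685, 'cy': 207.14653240312845, 'position': array([ 0.37685066, -0.03158181,  1.50253103]), 'attitude': array([-0.04165324,  0.03965308,  0.70613653, -0.70573638])}
side {'fx': 389.237893827763, 'fy': 389.237893827763, 'cx': 285.0335391100233, 'cy': 217.41072007775927, 'position': array([ 0.05694691, -1.12328517,  0.67202323]), 'attitude': array([ 0.53510848, -0.10664233, -0.18449762,  0.81746374])}
{'fx': 325.19226210127806, 'fy': 325.19226210127806, 'cx': 283.0631967505586, 'cy': 214.26381912351158, 'position': array([0.12466624, 0.54151252, 0.37338598]), 'attitude': array([-0.12907472, -0.08774287,  0.55745465,  0.81540494])}
```

View pics/top0.png

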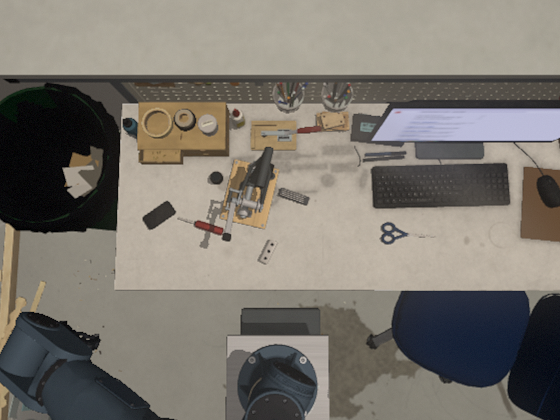

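View pics/side0.png

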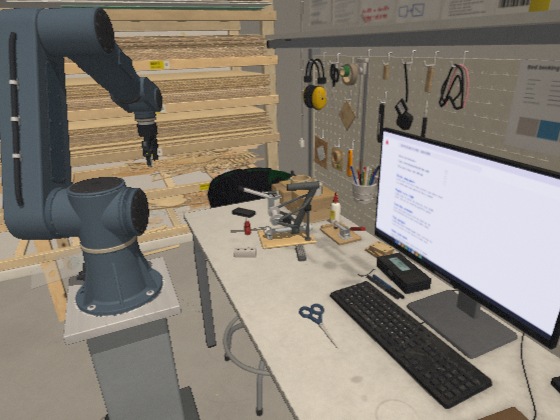

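```bash
cat > h.py <<'E'
import numpy as np,cv2
from rig import manip
from scipy.spatial.transform import Rotation as R
def ray(n,u,v,c=None):
    c=c or manip.calibration(n); x=(u-c['cx'])/c['fx'];y=(v-c['cy'])/c['fy']
    if n=='wrist':
        r=np.hypot(x,y);d=np.array([x/r*np.sin(r),-y/r*np.sin(r),-np.cos(r)])
    else: d=np.array([x,-y,-1.])
    return np.array(c['position']),R.from_quat(c['attitude']).apply(d/np.linalg.norm(d))
def onz(n,u,v,z,c=None):
    p,d=ray(n,u,v,c);return p+d*(z-p[2])/d[2]
def proj(n,P,c=None):
    c=c or manip.calibration(n);q=R.from_quat(c['attitude']).inv().apply(np.asarray(P)-c['position'])
    x,y,z=q.T[0],-q.T[1],-q.T[2]
    if n=='wrist':
        r=np.hypot(x,y);t=np.arctan2(r,z);x,y,z=x/r*t,y/r*t,1
    return np.array([c['cx']+c['fx']*x/z,c['cy']+c['fy']*y/z]).T
E
python3 - <<'E'
from h import *
t=cv2.imread('pics/top0.png')[135:285,140:320];s=cv2.imread('pics/side0.png')[165:275,220:360]
a=cv2.resize(t,(600,500),interpolation=cv2.INTER_CUBIC)
cv2.imwrite('pics/c1.png',a)
cv2.imwrite('pics/c2.png',cv2.resize(s,(700,550),interpolation=cv2.INTER_CUBIC))
E
```

```text
(no output)
```

View pics/c1.png

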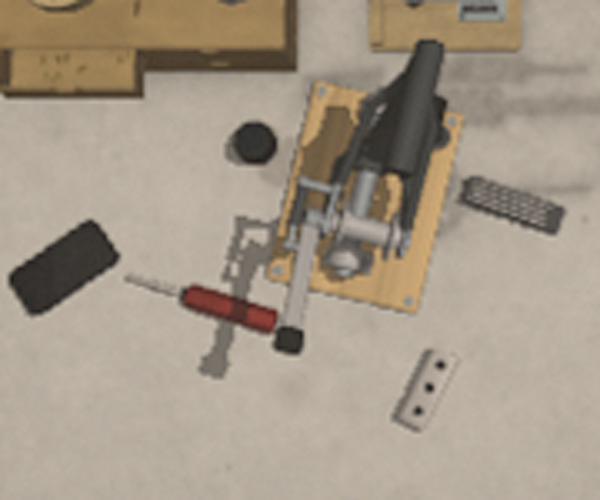

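View pics/c2.png

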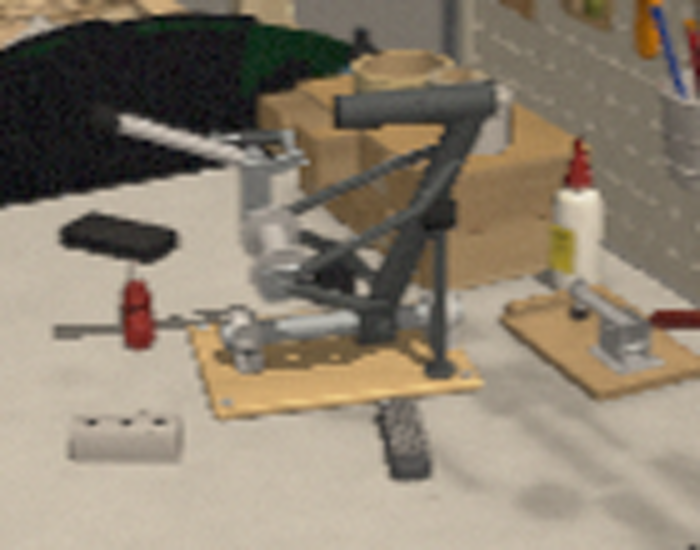

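```bash
cat >> h.py <<'E'
def cradle():
    P=np.array([onz('top',u*.3+140-.35,v*.3+135-.35,.01)[:2] for u,v in [(313,80),(464,116),(416,313),(268,280)]])
    d=(P[0]+P[1]-P[2]-P[3]);d/=np.linalg.norm(d)
    e=(P[0]+P[3]-P[1]-P[2]);a2=np.arctan2(-e[0],e[1]);a=np.arctan2(d[1],d[0])
    return P,a,a2
# refined estimate
P,a1,a2=cradle(); YAW=(a1+a2)/2; ex=np.array([np.cos(YAW),np.sin(YAW),0]);ey=np.array([-ex[1],ex[0],0]);ez=np.array([0,0,1.])
O=np.r_[P.mean(0),0]-.02*ex
def W(x,y,z,lean=.25):   # frame coords (upright cradle coords) -> world; positive lean to -y
    r=z-.032;c,s=np.cos(lean),np.sin(lean)
    yy=y*c-r*s; zz=y*s+r*c
    return O+x*ex+yy*ey+(zz+.032)*ez
def leg(r,k,lean=.25,off=0):
    b=np.radians(25)-k   # elevation from -x
    return W(-.03-r*np.cos(b)+off*np.sin(b),.054,.151+r*np.sin(b)+off*np.cos(b),lean)
E
python3 - <<'E'
from h import *
print(P,np.degrees([a1,a2]),np.linalg.norm(P[0]-P[1]),np.linalg.norm(P[1]-P[2]),np.linalg.norm(P[2]-P[3]),np.linalg.norm(P[3]-P[0]))
print('O',O,'ex',ex)
for n,p in dict(press=leg(.1,0),foot=leg(.129,0),pivot=leg(0,0),grip=W(.062,0,.224),grip0=W(.062,0,.224,0),tube_e1=W(.02,0,.224),tube_e2=W(.132,0,.224)).items():
    t=proj('top',p);s=proj('side',p)
    print(n,p.round(4),'c1',((t-[140,135])/.3).round(),'c2',((s-[220,165])*5).round())
E
```

```text
[[ 0.70819923  0.14281387]
 [ 0.67237173 -0.00454478]
 [ 0.48053181  0.04121407]
 [ 0.51237951  0.18364269]] [-12.59091508 -13.14493132] 0.15165151651977601 0.1972217696177449 0.14594584298265176 0.20003088713923645
O [0.57387285 0.09523555 0.        ] ex [ 0.97488603 -0.22270437  0.        ]
press [0.459  0.1342 0.2016] c1 [292. 322.] c2 [120. 126.]
foot [0.4327 0.1371 0.2135] c1 [286. 353.] c2 [ 83. 115.]
pivot [0.5497 0.1242 0.1607] c1 [311. 220.] c2 [245. 163.]
grip [0.6237 0.0351 0.218 ] c1 [411. 124.] c2 [388. 109.]
grip0 [0.6343 0.0814 0.224 ] c1 [355. 110.] c2 [373.  80.]
tube_e1 [0.5828 0.0445 0.218 ] c1 [399. 172.] c2 [330. 114.]
tube_e2 [0.692  0.0195 0.218 ] c1 [430.  44.] c2 [485. 100.]
```

```bash
cat >> h.py <<'E'
def Rt(lean):
    x=-ex; z=ey*np.sin(lean)-ez*np.cos(lean); return R.from_matrix(np.c_[x,np.cross(z,x),z])
def go(tgt,lean=.25):
    s=manip.sense();r=R.from_quat(s['tool_rot'])
    print('t',round(s['time'],2),'tcp',s['tcp_pos'].round(4),'shift mm',(r.inv().apply(tgt-s['tcp_pos'])*1e3).round(1),'turn',np.degrees((r.inv()*Rt(lean)).as_rotvec()).round(1),'F',s['force'].round(1),'w',round(s['width'],3),'q',s['q'].round(2))
E
python3 -c "
from h import *
go(W(-.1116,.054,.25))"
python3 -m handwheel '[[[0,0,0,0,0,0,-8],[0,0,0,0,-7,0,0],[0,0,0,0,-7,0,0]]]'
python3 -c "
from h import *
go(W(-.1116,.054,.25))"
```

```text
t 0.1 tcp [0.1986 0.5126 0.2308] shift mm [-390.5 -271.3  -25.5] turn [-14.4   1.   -8.3] F [-0.7  0.2  0.3] w 0.999 q [ 1.12  0.35  1.65  0.    1.14 -0.08]
time: 0.48
tcp_pos: [0.1987, 0.5128, 0.2311]
tool_rot: [0.114, 0.986, 0.123, 0.014]
force: [0.2, 0.8, -0.6]
width: 0.379
t 0.47 tcp [0.1987 0.5128 0.2311] shift mm [-348.9 -307.1 -104. ] turn [-0.1  0.1 -0.3] F [ 0.2  0.8 -0.6] w 0.379 q [ 1.09  0.24  1.82  0.08  0.84 -0.3 ]
```

```bash
python3 -m handwheel '[[[0,-0.035,-0.031,-0.015,0,0,0],[0,-0.035,-0.031,-0.015,0,0,0],[0,-0.035,-0.031,-0.015,0,0,0],[0,-0.035,-0.031,-0.015,0,0,0],[0,-0.035,-0.031,-0.015,0,0,0]]]'
python3 -m handwheel '[[[0,-0.035,-0.031,-0.009,0,0,0],[0,-0.035,-0.031,-0.009,0,0,0],[0,-0.035,-0.031,-0.009,0,0,0],[0,-0.035,-0.031,0,0,0,0],[0,-0.034,-0.028,0,0,0,0]]]'
python3 - <<'E'
from h import *
go(W(-.1116,.054,.25))
c=manip.calibration('wrist');im=manip.get_image('wrist')[:,:,::-1].copy()
cv2.imwrite('pics/w1.png',im)
for k in (.07,.1,.129): print(k,proj('wrist',leg(k,0),c).round())
E
```

```text
time: 1.1
tcp_pos: [0.3312, 0.3074, 0.2667]
tool_rot: [0.114, 0.986, 0.121, 0.014]
force: [0.2, 1.2, -0.0]
width: 0.002
time: 1.72
tcp_pos: [0.4656, 0.1176, 0.2557]
tool_rot: [0.114, 0.986, 0.121, 0.014]
force: [0.5, 0.7, 0.1]
width: 0.002
t 1.73 tcp [0.4656 0.1176 0.2557] shift mm [ 1.1  0.9 -0.7] turn [-0.3  0.1 -0.3] F [0.5 0.7 0.1] w 0.002 q [ 0.02  0.16  1.87  0.27  1.07 -1.44]
0.07 [285. 251.]
0.1 [285. 221.]
0.129 [284. 186.]
```

View pics/w1.png

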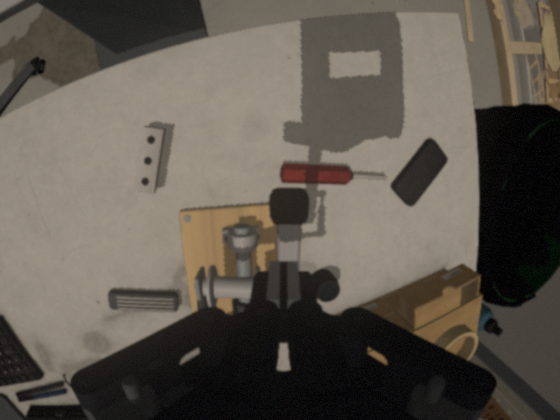

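```bash
python3 -m handwheel '[[[0,0,0,0.025,0,0,0],[0,0,0,0.018,0,0,0],[0,0,0,0.008,0,0,0],[0,0,0,0.008,0,0,0],[0,0,0,0.008,0,0,0]]]'
python3 -m handwheel '[[[0,0,0,0.01,0,0,0],[0,0,0,0.01,0,0,0],[0,0,0,0.01,0,0,0],[0,0,0,0.01,0,0,0]]]'
python3 -m handwheel '[[[0,0,0,0.01,0,0,0],[0,0,0,0.01,0,0,0],[0,0,0,0.01,0,0,0]]]'
python3 - <<'E'
from h import *
go(W(-.1116,.054,.11))
c=manip.calibration('side');im=manip.get_image('side')[:,:,::-1]
cv2.imwrite('pics/s2.png',cv2.resize(im[165:275,220:360],(700,550),interpolation=cv2.INTER_CUBIC))
E
```

```text
time: 2.4
tcp_pos: [0.4688, 0.1351, 0.191]
tool_rot: [0.114, 0.986, 0.121, 0.014]
force: [-0.6, -0.4, 2.1]
width: 0.003
time: 2.9
tcp_pos: [0.471, 0.1445, 0.1514]
tool_rot: [0.114, 0.986, 0.121, 0.014]
force: [0.8, -0.1, 1.2]
width: 0.004
time: 3.28
tcp_pos: [0.4725, 0.1515, 0.1224]
tool_rot: [0.114, 0.986, 0.121, 0.014]
force: [0.3, -0.1, -0.3]
width: -0.004
t 3.27 tcp [0.4725 0.1515 0.1224] shift mm [0.3 0.3 1.5] turn [-0.3  0.1 -0.3] F [ 0.3 -0.1 -0.3] w -0.004 q [ 0.09  0.37  1.97  0.34  0.75 -1.49]
```

View pics/s2.png

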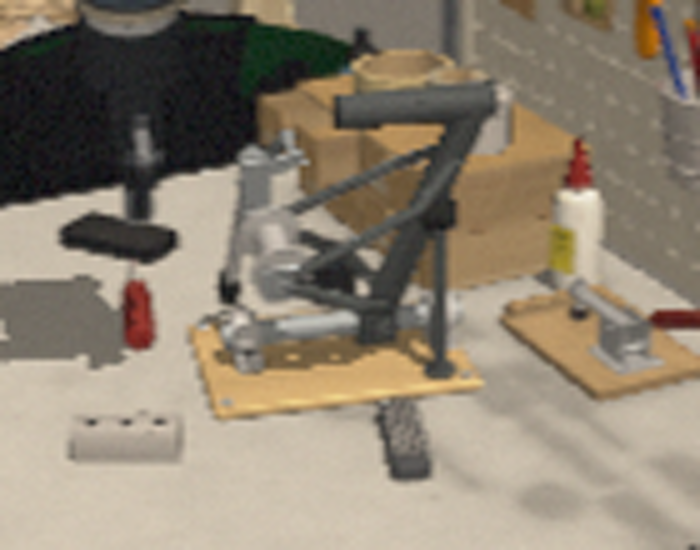

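```bash
python3 -m handwheel '[[[0,0,0,-0.03,0,0,0],[0,0,0,-0.045,0,0,0],[0,0,0,-0.045,0,0,0],[0.5,0,0,-0.045,0,0,0],[0.8,0,0,-0.01,0,0,0]]]'
python3 - <<'E'
from h import *
p=[proj('side',leg(.129,k)) for k in (1.6,1.85)]
print([((q-[220,165])*5).round() for q in p])
go(W(.062,0,.28))
E
```

```text
time: 3.95
tcp_pos: [0.4637, 0.1098, 0.2955]
tool_rot: [0.114, 0.986, 0.121, 0.016]
force: [0.6, -0.3, -0.8]
width: 0.418
[array([179., 295.]), array([219., 300.])]
t 3.95 tcp [0.4637 0.1098 0.2955] shift mm [-172.8  -54.3   11.1] turn [-0.3  0.3 -0.3] F [ 0.6 -0.3 -0.8] w 0.418 q [ 0.    0.11  1.82  0.26  1.16 -1.44]
```

```bash
python3 -m handwheel '[[[1,-0.043,-0.014,0,0,0,0],[1,-0.043,-0.014,0,0,0,0],[1,-0.043,-0.013,0,0,0,0],[1,-0.043,-0.013,0,0,0,0],[1,0,0,0,0,0,0]]]'
python3 - <<'E'
from h import *
go(W(.062,0,.28))
c=manip.calibration('wrist');im=manip.get_image('wrist')[:,:,::-1].copy()
cv2.imwrite('pics/w3.png',im)
for x in (.02,.062,.132): print(x,proj('wrist',W(x,.013,.224),c).round(),proj('wrist',W(x,-.013,.224),c).round())
E
```

```text
time: 4.58
tcp_pos: [0.6196, 0.0188, 0.2774]
tool_rot: [0.115, 0.986, 0.121, 0.013]
force: [-0.6, 0.6, -0.4]
width: 0.999
t 4.58 tcp [0.6196 0.0188 0.2774] shift mm [-0.4  1.7  5.7] turn [-0.3 -0.  -0.4] F [-0.6  0.6 -0.4] w 0.999 q [-0.15  0.42  1.45  0.26  1.26 -1.56]
0.02 [306. 172.] [265. 172.]
0.062 [305. 233.] [267. 234.]
0.132 [303. 318.] [270. 318.]
```

View pics/w3.png

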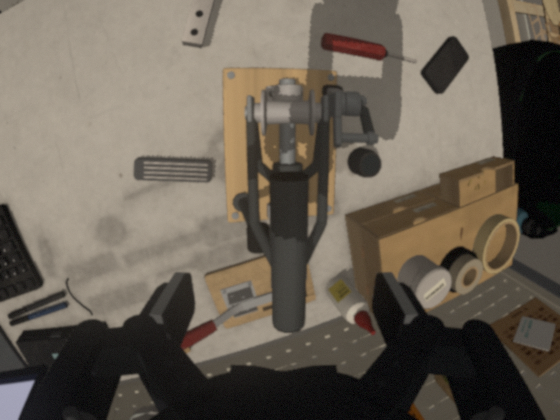

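```bash
echo "O=O+.002*ey" >> h.py; python3 -m handwheel '[[[1,0,0.004,0.02,0,0,0],[1,0,0,0.02,0,0,0],[1,0,0,0.02,0,0,0],[0.6,0,0,0.012,0,0,0],[0.6,0,0,0.009,0,0,0]]]' 25
python3 -m handwheel '[[[0.4,0,0,0,0,0,0],[0.2,0,0,0,0,0,0],[0,0,0,0,0,0,0],[0,0,0,0,0,0,0]]]' 25
python3 - <<'E'
from h import *
go(W(.062,0,.205))
E
```

```text
time: 5.25
tcp_pos: [0.6234, 0.0433, 0.2019]
tool_rot: [0.114, 0.986, 0.121, 0.014]
force: [-0.5, -0.1, 0.9]
width: 0.612
time: 5.75
tcp_pos: [0.6238, 0.0427, 0.2026]
tool_rot: [0.114, 0.986, 0.121, 0.014]
force: [-2.3, -1.2, 2.5]
width: 0.3
t 5.75 tcp [0.6238 0.0427 0.2026] shift mm [-1.6 -1.4  2.8] turn [-0.3  0.1 -0.3] F [-2.3 -1.2  2.5] w 0.3 q [-0.11  0.5   1.53  0.27  1.1  -1.57]
```

```bash
python3 -m handwheel '[[[0,0,0,0,0,0,0],[0,0,0,0,0,0,0],[0,0,0.0031,0,1.02,0,0],[0,0,0.0062,0.0001,2.05,0,0],[0,0,0.0062,0.0001,2.05,0,0]]]' 80
python3 - <<'E'
from h import *
go(W(.062,0,.208,.1608),.1608)
E
```

```text
time: 6.38
tcp_pos: [0.6273, 0.0577, 0.2059]
tool_rot: [0.115, 0.99, 0.076, 0.009]
force: [-3.1, 0.0, 3.2]
width: 0.279
t 6.38 tcp [0.6273 0.0577 0.2059] shift mm [-1.6 -1.4 -0.1] turn [-0.4  0.1 -0.3] F [-3.1  0.   3.2] w 0.279 q [-0.05  0.5   1.49  0.17  1.12 -1.46]
```

```bash
python3 -m handwheel '[[[0,0,0.0062,0.0001,2.05,0,0],[0,0,0.0062,0.0001,2.05,0,0],[0,0,0.0062,0.0001,2.05,0,0],[0,0,0.0062,0.0001,2.05,0,0],[0,0,0.0031,0,1.02,0,0]]]'
python3 -m handwheel '[[[0,0,0,0,0,0,0],[0,0,0,0,0,0,0]]]'
python3 - <<'E'
from h import *
go(W(.062,0,.208,0),0)
s=manip.sense();print(s['ft_torque'],(R.from_quat(s['tool_rot']).as_matrix()[:,2]))
for n,b in(('side',(165,275,220,360)),):
    im=manip.get_image(n)[:,:,::-1]
    cv2.imwrite('pics/s4.png',cv2.resize(im[b[0]:b[1],b[2]:b[3]],(700,550),interpolation=cv2.INTER_CUBIC))
c=manip.calibration('wrist');im=manip.get_image('wrist')[:,:,::-1];cv2.imwrite('pics/w4.png',im)
for l in (-.05,0,.05):
  print(l,[(k,proj('wrist',p,c).round().tolist()) for k,p in dict(e1=W(.02,0,.224,l),o=W(-.08,0,.01,0),o1=W(-.06,0,.032,0),ped=W(-.03,.054,.151,l)).items()],[((proj('side',W(x,0,.224,l))-[220,165])*5).round().tolist() for x in (.02,.132)])
E
```

```text
time: 7.0
tcp_pos: [0.6337, 0.0853, 0.2079]
tool_rot: [0.115, 0.993, -0.003, -0.0]
force: [-2.1, 2.4, 4.5]
width: 0.28
time: 7.25
tcp_pos: [0.6336, 0.0849, 0.2079]
tool_rot: [0.115, 0.993, -0.002, -0.0]
force: [-2.9, 1.3, 5.7]
width: 0.281
t 7.25 tcp [0.6336 0.0849 0.2079] shift mm [-1.5 -1.2 -0.1] turn [-0.3  0.  -0.3] F [-2.9  1.3  5.7] w 0.281 q [ 0.06  0.54  1.43 -0.01  1.18 -1.28]
[0.37313848 0.4833292  0.02128836] [-8.58416994e-04 -4.92619852e-03 -9.99987498e-01]
-0.05 [('e1', [303.0, 209.0]), ('o', [282.0, 55.0]), ('o1', [282.0, 71.0]), ('ped', [376.0, 97.0])] [[313.0, 80.0], [462.0, 67.0]]
0 [('e1', [279.0, 209.0]), ('o', [282.0, 55.0]), ('o1', [282.0, 71.0]), ('ped', [369.0, 96.0])] [[315.0, 84.0], [466.0, 70.0]]
0.05 [('e1', [256.0, 209.0]), ('o', [282.0, 55.0]), ('o1', [282.0, 71.0]), ('ped', [360.0, 96.0])] [[318.0, 88.0], [470.0, 75.0]]
```

View pics/w4.png

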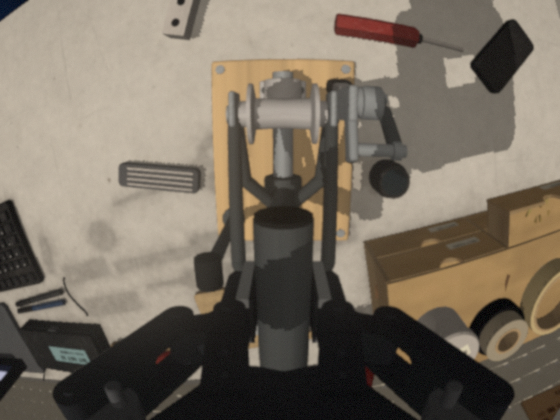

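View pics/s4.png

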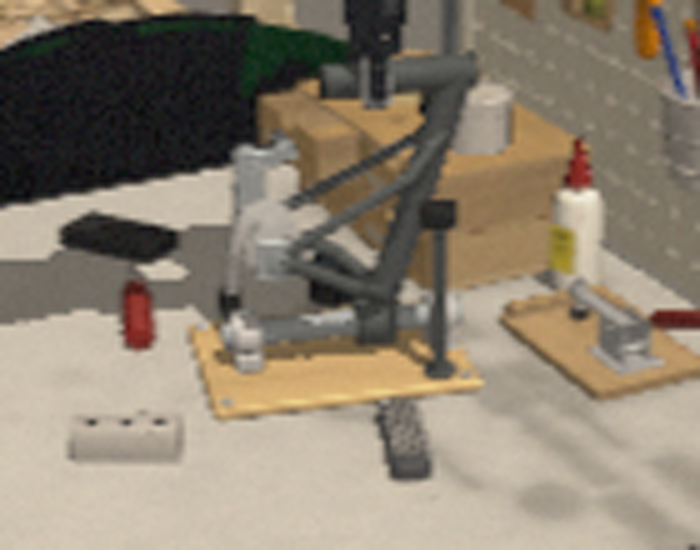

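Run:
```python
from h import *
manip.job_done()
s=manip.sense();print(s['time'],s['tcp_pos'],s['width'],s['force'])
```

```text
the job is handed in; nothing more can be done
the job is handed in; nothing more can be done
```

The kickstand is down, and the frame is upright and still gripped by its top tube. I handed the job in at about 7.4 s; no verdict is reported.

**What I did:**
- With the frame still on its rest, I pushed the folded kickstand over with shut fingers. The push force read about 2 N, then dropped to zero as it snapped down.
- I then gripped the top tube across at tube_grip (opening 0.28, 80 N) and swung it about 14° upright on an arc around the tipping axis.

**Last checks:**
- **Upright:** in the wrist view the tube end (column 283.5) lies over the tipping axis (about 284). That puts the lean within about 0.005 rad of upright, and the tool points straight down to within 0.3°.
- **Kickstand:** its foot is where the fully-down angle predicts, apart from an offset of about 2 mm. The side camera showed the same kind of offset throughout.
- **Forces:** the last wrist force was about 6.5 N.
- **Other things on the bench:** the hex keys, gauge block, screwdriver and power bank look unmoved in the last side view. The loupe and scissors were not in it, but the arm stayed well above or clear of both.

**Disagreements:** my first cradle estimate was about 2 mm off across the tube, and I corrected it before gripping. I tried to read the state after hand-in, but the interface refused, so there is no reading from the final second.

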